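# Slide the spoon tray home under the footed board

### The arm

A 6-joint arm with a two-finger parallel gripper is mounted at the origin on a cart in front of the work surface, level with it; the furniture and walls round the work are solid. World frame = base frame: x ahead of the robot, y to its left, z up, the work surface at z = 0. Lengths are in m, angles in rad, forces in N, time in s.
With the tool pointing down it reaches from about 0.325 to 1 m from the base axis. Payload 5.1 kg.
Tool frame: the origin (TCP) lies at the very end of the fingers, on their centre line; the grasp point (between the pads) lies 19 mm behind it; z points along the fingers, y is the line along which they close (so a half turn about z gives the same grasp; the last joint's range is limited). The gripper opens to 85 mm and grips with 20 to 120 N. Pads are 22 mm wide; open, the fingers measure 114 mm over their backs; the gripper's body (76 mm by 85 mm) begins 54 mm behind the grasp point. The pads swing forward as they close: fully open they stand 13 mm farther back than shut.
Start: joints at [-0.083, 0.124, 1.65, -0, 1.367, -0.083], TCP at [0.65, -0, 0.209] pointing down, gripper open.
Joint ranges: [-2.61, 2.61], [-1.02, 2.33], [0.03, 2.71], [-1.35, 4.49], [0.32, 2.68], [-2.91, 2.91]. Speed limits (rad/s): [2.57, 2.57, 3.14, 3.14, 3.14, 3.14].

### API

Orientations are given as [roll, pitch, yaw] about the fixed x, y, z axes, in that order (R = Rz(yaw) Ry(pitch) Rx(roll)).
In Python, from workcell import env, snapshot, camera_params gives the robot as it stands.
- The arm moves only by the tool move_arm, never from a script. Its argument "increments" is text: rows parted by semicolons, each of 4 numbers parted by spaces: the shift along the world's x, y, z in mm, then the turn about the world's z in rad. A call has 1 to 5 rows; each row shifts and turns the commanded pose from where the row before left it; what a row does not reach is not made up. A row lasts 1/8 s, in which the tool goes at most 62.5 mm and 10.7 degrees, less where a joint would pass 70% of its speed; a pose out of reach is approached as far as the arm can. A call with a gripper value outside its range is refused whole. "grip" is the gripper command: -1 is shut, 1 is fully open, values between are in proportion, set as the call begins (left out, the last holds). The fingers move at their own pace and stop on an object; the grip force is fixed at half the most. Time passes only in rows, so rows that do not move let the fingers close. It gives the time, the measured TCP pose, the force, the opening and the grip force at its end, in the units of the state.
- env.get_obs(): the state, without advancing time (a new reading comes with each control period).
- snapshot(name): name is "scene" or "side" or "wrist"; returns (picture, depth): 480x640x3 uint8, red, green, blue; 480x640 float32, m along the optical axis (not along the pixel's ray), 0 where there is no reading.
- camera_params(name): a dict with "intrinsics" (3x3 intrinsics, pixels), "R" (3x3) and "t" (3): a world point X has camera coordinates R X + t; the wrist camera has in their place "tool_from_camera" (4x4, takes a point from camera to tool coordinates, whose origin is the TCP and whose axes are the flange's). Camera axes: x right, y down, z forward; pixel columns grow to the right and rows downward; lengths in m; the calibration is good to about 2 mm. A picture is of the moment at which its call begins: read the wrist's pose just before it. camera_params takes no time and is no camera call.
- env.finish_job(): hands the job in; it is judged then, once.
The state is a dict: "time": time; "joint_positions": joint angles; "qd": joint speeds; "tau": joint torques, N m; "tool_pos": TCP position; "tool_rot": TCP orientation; "contact_force": force on the tool from outside, world axes, zero at the start; "moment": the same for the moment, N m; "grip_width": opening from 0.0 (shut) to 1.0 (fully open); "grasp_force": force on a finger pad.
Only numpy, scipy, OpenCV 4.12 (cv2) and the standard library are available. Lean on these libraries where they do the work, as an engineer would, in place of code of your own. Each camera call takes 0.05 s, during which the arm holds its last target. There are 200 camera calls.

### The job

The spoon tray has been left out in front of the footed serving board it belongs under. Without gripping or lifting it, push it square and straight in between the board's two feet with the fingertips until its front panel is fully home against the footed board's edge. Its spoons, bowl and tea light ride along inside, and the cups on top and everything round about stay as they are.

Things in the scene. Friction and masses are not known exactly. Their poses are not given: they have to be found in the camera images.
- footed_board: low wooden serving board on two feet, fixed. Origin: on the worktop under its middle; x = direction in which the tray slides in, y along its length (left of x), z up. Slab 188 mm (x -94 to +94) by 370 mm (y), 40 to 56 mm above the worktop. The feet, 40 mm high, run along x from -64 to +66 mm; their inner faces at y = -113 and +115 mm leave a bay 228 mm wide, centred on y = +1 mm.
- bay_mouth (a point): middle of the bay's open side, on the worktop straight below the slab's front edge (x -94, y +1 mm from the footed board's origin), axes as the footed board. With the tray fully home the inner face of its front panel meets the slab edge here: the tray's origin is then 65 mm past this point (29 mm before the footed board's origin) and the two are square.
- spoon_tray: loose open wooden tray flat on the worktop, 0.4 to 0.6 kg; 2 to 6 N slide it. Origin: centre of its box's underside; x to the rear (goes in first), y left, z up. Box x -65 to +65, y -110 to +110 mm, 32 mm high, the sides taper in 8 mm over the last 25 mm. Upright front panel x -77 to -65 mm, as wide, 54 mm high (42 mm in a 64 mm notch in mid-top). In the bay: 4 mm clear each side, 8 mm under the slab.
- tray_front (a point): middle of the outer face of the tray's front panel (the face to push), 25 mm above the worktop; axes as the tray
- teaspoon_a: steel teaspoon, 132 x 26 x 9 mm, lying in the tray's wide compartment; origin under its middle, x along it
- teaspoon_b: a second teaspoon of the same kind beside it; origin under its middle, x along it
- pinch_bowl: small yellow pinch bowl, 52 mm across, 18 mm high, in the tray's narrow compartment; origin under its middle
- tea_light: tea light, 38 mm across, 15 mm high, in the tray's narrow compartment; origin under its middle
- pale_cup: pale espresso cup, 64 mm across, 50 mm high, loose on top of the footed board; origin under it
- dark_cup: dark espresso cup, 64 mm across, 50 mm high, loose on top of the footed board; origin under it
- tamper: coffee tamper, steel base 54 mm across, walnut grip, 81 mm high, loose on top of the footed board; origin under its middle
- milk_pitcher: pale milk pitcher with a handle, 98 mm high, loose, on the worktop between the tray and the back wall; origin under it
Things that resemble listed ones, but are neither listed nor needed, are in the scene too. What is meant by the tea_light is not green, and is the smaller of those in its own colour.

How it is judged:
At the end, for the whole second after the job is handed in: The tray lies flat and at rest between the two feet, its front panel within 6 mm of the slab's front edge and square to it within 0.06 rad, with both spoons, the bowl and the tea light still in it (x of spoon_tray in the frame of footed_board between -0.035 and -0.024 m and y of spoon_tray in the frame of footed_board between -0.007 and 0.009 m and angle between the x axis of spoon_tray and the x axis of footed_board, either way round below 0.06 rad and height (world z) of spoon_tray below 0.005 m and angle between spoon_tray's own z axis and vertical below 0.03 rad and linear speed of spoon_tray below 0.01 m/s and x of teaspoon_a in the frame of spoon_tray between -0.065 and 0.065 m and y of teaspoon_a in the frame of spoon_tray between -0.11 and 0.11 m and z of each of teaspoon_a, teaspoon_b, pinch_bowl, tea_light in the frame of spoon_tray below 0.03 m and x of teaspoon_b in the frame of spoon_tray between -0.065 and 0.065 m and y of teaspoon_b in the frame of spoon_tray between -0.11 and 0.11 m and x of pinch_bowl in the frame of spoon_tray between -0.065 and 0.065 m and y of pinch_bowl in the frame of spoon_tray between -0.11 and 0.11 m and x of tea_light in the frame of spoon_tray between -0.065 and 0.065 m and y of tea_light in the frame of spoon_tray between -0.11 and 0.11 m); the robot touches nothing.
It fails at once if the tray is lifted or tipped (height (world z) of spoon_tray above 0.012 m or angle between spoon_tray's own z axis and vertical above 0.12 rad).
It fails at once if a spoon, the bowl or the tea light leaves the tray or is lifted out (not (x of teaspoon_a in the frame of spoon_tray between -0.065 and 0.065 m and y of teaspoon_a in the frame of spoon_tray between -0.11 and 0.11 m and z of teaspoon_a in the frame of spoon_tray below 0.03 m) or not (x of teaspoon_b in the frame of spoon_tray between -0.065 and 0.065 m and y of teaspoon_b in the frame of spoon_tray between -0.11 and 0.11 m and z of teaspoon_b in the frame of spoon_tray below 0.03 m) or not (x of pinch_bowl in the frame of spoon_tray between -0.065 and 0.065 m and y of pinch_bowl in the frame of spoon_tray between -0.11 and 0.11 m and z of pinch_bowl in the frame of spoon_tray below 0.03 m) or not (x of tea_light in the frame of spoon_tray between -0.065 and 0.065 m and y of tea_light in the frame of spoon_tray between -0.11 and 0.11 m and z of tea_light in the frame of spoon_tray below 0.03 m)).
It fails at once if a cup or the tamper on the footed board is knocked over or shoved ((distance of pale_cup from where it was at the start of the episode above 0.02 m or angle between pale_cup's own z axis and vertical above 0.35 rad) or (distance of dark_cup from where it was at the start of the episode above 0.02 m or angle between dark_cup's own z axis and vertical above 0.35 rad) or (distance of tamper from where it was at the start of the episode above 0.02 m or angle between tamper's own z axis and vertical above 0.35 rad)).
It fails at once if the milk pitcher is knocked over or shoved ((distance of milk_pitcher from where it was at the start of the episode above 0.02 m or angle between milk_pitcher's own z axis and vertical above 0.35 rad)).
It also fails if it takes over 72 s, if anything falls off the work surface, if the arm or the gripper's body presses on something with over 40 N, if the wrist force passes 120 N, or if a joint passes its speed limit or range.

## Working session

There is one attempt and no reset: what is moved stays moved. The work goes in short steps, Python scripts to look and compute and a tool call to move; the robot and the scene stay as the last step left them, time stands still between calls to the robot, and variables do not carry over. Pictures are saved under pics/ and viewed, at most 10 in all, crops included, and the job is handed in when it is done.

Besides the shell and the picture viewer there is one more tool, called after "Request:" by a JSON object that holds its "name" and its "arguments", one argument or row to a line. move_arm: Moves the arm, as the interface text tells. Its arguments: {"type":"object","properties":{"increments":{"type":"string"},"grip":{"type":"number"}},"required":["increments"]}

```bash
mkdir -p pics; cat > h.py <<'E'
import numpy as np, cv2
from workcell import env, snapshot, camera_params
def take(n,tag):
    im,d=snapshot(n); cv2.imwrite(f'pics/{tag}.png',im[:,:,::-1]); np.savez(f'pics/{tag}.npz',im=im,d=d); return im,d
def cloud(n,d):
    p=camera_params(n);K=np.array(p['intrinsics']);v,u=np.indices(d.shape)
    c=np.stack([(u-K[0,2])/K[0,0]*d,(v-K[1,2])/K[1,1]*d,d],-1)
    return (c-np.array(p['t']))@np.array(p['R'])
E
python3 - <<'E'
from h import *
a,_=take('scene','s0'); b,_=take('side','d0')
o=env.get_obs();print(o['time'],o['tool_pos'],o['tool_rot'])
for n in('scene','side'):
    p=camera_params(n);print(n,-np.array(p['R']).T@p['t'])
E
```

```text
0.1 [6.49375416e-01 2.63870494e-05 2.08166518e-01] [-3.13964951e+00 -1.56373383e-04  1.57081734e+00]
scene [-0.1538816   0.58312177  0.6486164 ]
side [-0.01271425 -0.59845361  0.67582218]
```

View pics/s0.png

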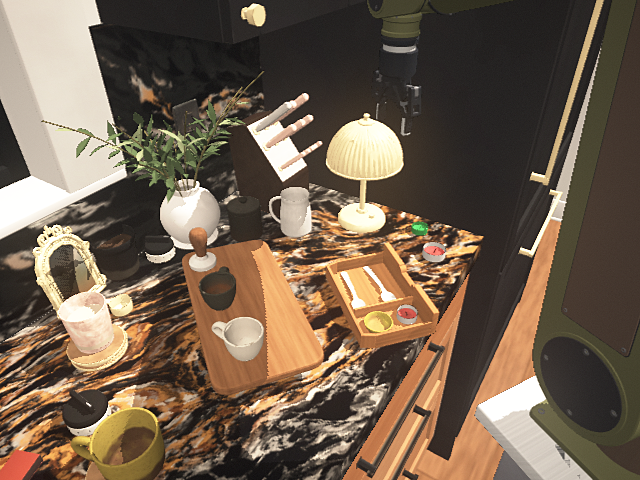

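View pics/d0.png

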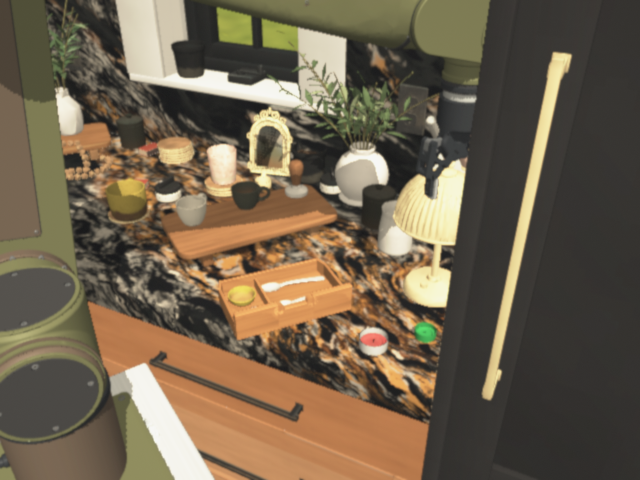

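The scene view shows the board at about (250,310), its front edge running from (262,245) to (322,362). The tray is at about (382,295), with its notched front panel on the right from (388,248) to (437,318). Three tea lights are candidates: red in the tray (407,314), larger red (433,252) and green (420,229). The small red one in the tray fits the description.

```bash
python3 - <<'E'
from h import *
out=[]
for n,t in(('scene','s0'),('side','d0')):
    d=np.load(f'pics/{t}.npz');P=cloud(n,d['d']);im=d['im']
    for u,v in ([(262,245),(322,362),(250,300),(388,248),(437,318),(333,262),(362,345),(407,314),(433,252),(420,229),(362,215),(295,210)] if n=='scene' else [(180,250),(335,213),(220,300),(235,330),(350,290),(290,312),(373,340),(425,332),(432,285),(395,235)]):
        print(n,u,v,P[v,u].round(3))
    out.append((P.reshape(-1,3),im.reshape(-1,3)))
# top-down map x up, y left ; 1mm/px
W=np.zeros((600,800,3),np.uint8);H=np.full((600,800),-1.)
for P,c in out[:1]+out[1:]:
    m=(P[:,2]>-.02)&(P[:,2]<.16)&(P[:,0]>.3)&(P[:,0]<.9)&(abs(P[:,1])<.4)
    for p,q in zip(P[m],c[m]):
        r=int((.9-p[0])*1000);k=int((.4-p[1])*1000)
        if 0<=r<599 and 0<=k<799:
            if p[2]>H[r,k]: 
                H[r:r+2,k:k+2]=p[2];W[r:r+2,k:k+2]=q[::-1]
cv2.imwrite('pics/top.png',W)
E
```

```text
scene 262 245 [0.627 0.324 0.055]
scene 322 362 [0.334 0.335 0.001]
scene 250 300 [0.478 0.406 0.056]
scene 388 248 [0.495 0.097 0.055]
scene 437 318 [0.298 0.125 0.04 ]
scene 333 262 [0.534 0.205 0.03 ]
scene 362 345 [0.33  0.258 0.007]
scene 407 314 [0.354 0.146 0.011]
scene 433 252 [ 0.486 -0.018  0.01 ]
scene 420 229 [ 0.575 -0.05   0.007]
scene 362 215 [0.665 0.055 0.026]
scene 295 210 [0.692 0.217 0.073]
side 180 250 [0.3   0.364 0.056]
side 335 213 [0.643 0.323 0.055]
side 220 300 [0.316 0.225 0.014]
side 235 330 [0.299 0.129 0.018]
side 350 290 [0.512 0.086 0.043]
side 290 312 [0.395 0.105 0.031]
side 373 340 [ 0.485 -0.019  0.013]
side 425 332 [ 0.577 -0.048  0.009]
side 432 285 [0.667 0.033 0.025]
side 395 235 [0.696 0.18  0.053]
```

View pics/top.png

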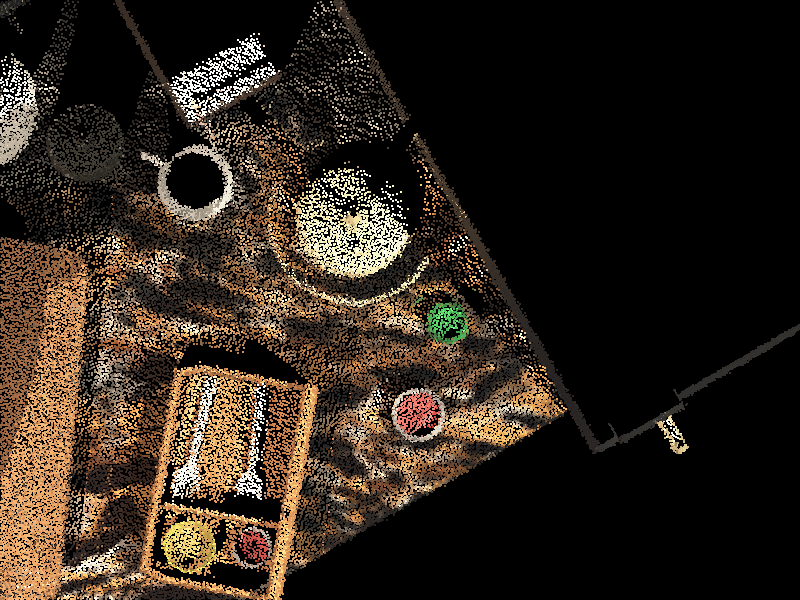

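```bash
cat >> h.py <<'E'
def pose(s,d,yl=.27):
    """board rect from top slab pts, tray front panel from top rim"""
    A=np.concatenate([cloud('scene',s).reshape(-1,3),cloud('side',d).reshape(-1,3)])
    return A
E
python3 - <<'E'
from h import *
for n,t in(('scene','s0'),('side','d0')):
    P=cloud(n,np.load(f'pics/{t}.npz')['d']).reshape(-1,3)
    b=P[(P[:,2]>.052)&(P[:,2]<.059)&(P[:,1]>.285)&(P[:,1]<.62)&(P[:,0]>.2)&(P[:,0]<.72)]
    print(n,'board',len(b),np.median(b[:,2]),cv2.minAreaRect((b[:,:2]*1000).astype(np.float32)))
    # front edge: min y per x-bin
    X=[];Y=[]
    for x in np.arange(.32,.63,.01):
        q=b[(abs(b[:,0]-x)<.005)]
        if len(q)>5: X.append(x);Y.append(q[:,1].min())
    k=np.polyfit(X,Y,1);r=np.array(Y)-np.polyval(k,X);g=abs(r)<.003;k=np.polyfit(np.array(X)[g],np.array(Y)[g],1);print(' edge slope,y@.45',k[0],np.polyval(k,.45),abs(r).max())
    for ax in(0,):
        # ends
        for y in(.34,.38,.42,.46):
            q=b[abs(b[:,1]-y)<.004];print('  y',y,'x',q[:,0].min().round(4),q[:,0].max().round(4))
    p=P[(P[:,2]>.045)&(P[:,2]<.058)&(P[:,1]>.06)&(P[:,1]<.16)&(P[:,0]>.25)&(P[:,0]<.55)]
    (c,s,a)=cv2.minAreaRect((p[:,:2]*1000).astype(np.float32));print(' panel',len(p),c,s,a)
    t=P[(P[:,2]>.02)&(P[:,2]<.058)&(P[:,1]>.06)&(P[:,1]<.275)&(P[:,0]>.25)&(P[:,0]<.56)]
    print(' tray',len(t),cv2.minAreaRect((t[:,:2]*1000).astype(np.float32)))
    k=np.polyfit(p[:,0],p[:,1],1);print(' panel fit',k[0],np.polyval(k,.4),'x',p[:,0].min(),p[:,0].max())
E
```

```text
scene board 11064 0.055920457726344616 ((487.4315185546875, 467.1499328613281), (306.6103210449219, 463.9005126953125), 89.84810638427734)
 edge slope,y@.45 -0.0941887198237333 0.33001275356319215 0.001294176403806191
  y 0.34 x 0.3184 0.6545
  y 0.38 x 0.2972 0.6606
  y 0.42 x 0.302 0.6661
  y 0.46 x 0.3053 0.674
 panel 531 (406.7278137207031, 109.24946594238281) (14.888909339904785, 220.1359405517578) 80.04035186767578
 tray 2843 ((419.37554931640625, 172.4889678955078), (143.52560424804688, 225.22950744628906), 79.66667175292969)
 panel fit -0.1802251759411241 0.11191644682222553 x 0.2983162971287649 0.5150870717921792
side board 5684 0.054525441499731944 ((486.25445556640625, 463.97564697265625), (310.7306213378906, 466.91668701171875), 89.89494323730469)
 edge slope,y@.45 -0.100626794028669 0.32801964016110363 0.003065381865625161
  y 0.34 x 0.3098 0.6518
  y 0.38 x 0.2976 0.66
  y 0.42 x 0.3022 0.667
  y 0.46 x 0.3084 0.6685
 panel 696 (407.33453369140625, 108.13704681396484) (16.74720573425293, 220.2357177734375) 79.5793685913086
 tray 3207 ((418.72271728515625, 172.70790100097656), (148.79547119140625, 221.33486938476562), 79.51270294189453)
 panel fit -0.17802699654521786 0.10779586734306919 x 0.29879987665430646 0.516483001938664
```

```bash
python3 - <<'E'
from h import *
B=np.array([.4745,.3255]);xb=np.array([.0965,.9953]);yb=np.array([-.9953,.0965])
for n,t in(('scene','s0'),('side','d0')):
    P=cloud(n,np.load(f'pics/{t}.npz')['d']).reshape(-1,3)
    q=P[(P[:,2]>.065)&(P[:,2]<.16)];L=(q[:,:2]-B)
    u=np.c_[L@xb,L@yb,q[:,2]]*1000
    u=u[(u[:,0]>-30)&(u[:,0]<200)&(abs(u[:,1])<190)]
    print(n,'nearest to edge by lateral bin')
    for y in range(-190,190,20):
        w=u[(u[:,1]>=y)&(u[:,1]<y+20)]
        if len(w)>3: print(y,np.sort(w[:,0])[2].round(),w[:,2].max().round())
    l=P[(P[:,0]>.55)&(P[:,0]<.8)&(P[:,1]>-.06)&(P[:,1]<.16)&(P[:,2]>.15)]
    print('lamp',l.min(0),l.max(0))
E
```

```text
scene nearest to edge by lateral bin
-170 126.0 70.0
-150 116.0 138.0
-130 116.0 138.0
-110 142.0 68.0
-50 104.0 107.0
-30 102.0 107.0
-10 101.0 107.0
10 107.0 106.0
70 124.0 105.0
90 92.0 107.0
110 87.0 107.0
130 90.0 107.0
150 110.0 107.0
lamp [ 0.55052055 -0.05997771  0.15289496] [0.79999761 0.15994208 0.50757182]
side nearest to edge by lateral bin
-170 126.0 70.0
-150 114.0 137.0
-130 117.0 137.0
-70 105.0 99.0
-50 102.0 106.0
-30 98.0 105.0
-10 99.0 106.0
10 106.0 105.0
70 142.0 104.0
90 90.0 107.0
110 85.0 106.0
130 87.0 106.0
150 108.0 105.0
lamp [ 0.55001443 -0.05512102  0.15407324] [0.7256517  0.1152683  0.55446511]
```

Request:
{"name": "move_arm", "arguments": {
  "increments": "-50 0 0 0.17;-50 0 0 0.17;-50 0 0 0.17;-50 0 0 0.17;-50 20 0 0.17",
  "grip": 1
}}

```text
time: 0.72
tool_pos: [0.3982, 0.0197, 0.2087]
tool_rot: [-3.141, -0.001, 2.424]
contact_force: [-0.2, 1.1, 0.9]
grip_width: 1.0
grasp_force: 0.0
```

Request:
{"name": "move_arm", "arguments": {
  "increments": "0 50 0 0.17;0 50 0 0.17;-10 62 0 0.17;-51 0 -20 0.035;-51 0 -20 0"
}}

```text
time: 1.35
tool_pos: [0.2864, 0.1821, 0.1682]
tool_rot: [-3.14, -0.002, 2.967]
contact_force: [-0.8, 0.3, 1.5]
grip_width: 0.999
grasp_force: 0.0
```

Request:
{"name": "move_arm", "arguments": {
  "increments": "0 0 -50 0;0 0 -40 0;0 0 -30 0;0 0 -20 0;0 0 0 0"
}}

```text
time: 1.98
tool_pos: [0.2861, 0.1809, 0.0274]
tool_rot: [-3.139, -0.004, 2.966]
contact_force: [0.3, -0.4, -0.3]
grip_width: 1.0
grasp_force: 0.0
```

```bash
python3 - <<'E'
from h import *
o=env.get_obs();print(o['tool_pos'],o['tool_rot'],o['joint_positions'])
a,_=take('scene','s1');b,_=take('side','d1')
cv2.imwrite('pics/c1.png',np.hstack([cv2.resize(x[230:400,u:u+200],(400,340)) for x,u in((a,290),(b,190))])[:,:,::-1])
E
```

```text
[0.28614048 0.1808702  0.02741715] [-3.13894116 -0.00406496  2.96578694] [ 4.04670651e-01 -4.52396338e-01  2.47379165e+00  1.34303146e-05
  1.12505060e+00 -9.90331168e-01]
```

View pics/c1.png

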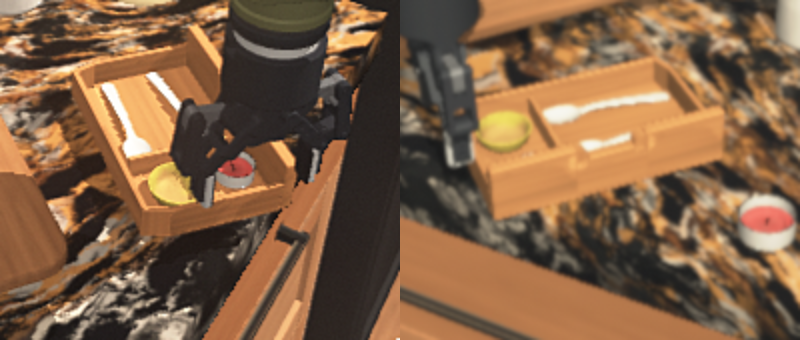

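Request:
{"name": "move_arm", "arguments": {
  "increments": "0 0 -17 0;5 -1 0 0;4 -1 0 0;3 -1 0 0;5 -1 0 0.01"
}}

```text
time: 2.7
tool_pos: [0.3049, 0.1775, 0.0126]
tool_rot: [-3.141, -0.001, 2.976]
contact_force: [-3.5, -0.9, 2.4]
grip_width: 0.996
grasp_force: 2.0
```

Request:
{"name": "move_arm", "arguments": {
  "increments": "6 -2 0 0.015;6 -2 0 0.015;6 -2 0 0.015;6 -2 0 0.015;0 0 0 0"
}}

```text
time: 3.32
tool_pos: [0.3302, 0.1697, 0.0124]
tool_rot: [3.141, 0.002, 3.036]
contact_force: [0.6, -0.2, -0.1]
grip_width: 1.002
grasp_force: 0.0
```

```bash
cat > m.py <<'E'
from h import *
import sys
i=sys.argv[1]
B=np.array([.4745,.3255]);xb=np.array([.0965,.9953]);yb=np.array([-.9953,.0965])
o=env.get_obs();print(o['time'],o['tool_pos'],o['tool_rot'],o['contact_force'])
for n,t in(('scene','s'+i),('side','d'+i)):
    im,d=take(n,t);P=cloud(n,d).reshape(-1,3);hs=im.reshape(-1,3).astype(int)
    wood=(hs[:,0]-hs[:,2]>50)&(hs[:,0]>110)
    L=np.c_[(P[:,:2]-B)@xb,(P[:,:2]-B)@yb,P[:,2]]*1000
    s=float(sys.argv[2]) # expected panel x in board-mouth frame, mm
    p=L[wood&(L[:,2]>45)&(L[:,2]<58)&(abs(L[:,0]-s)<20)&(abs(L[:,1])<165)]
    p=p[abs(p[:,0]-np.median(p[:,0]))<18]
    k=np.polyfit(p[:,1],p[:,0],1)
    lo,hi=np.percentile(p[:,1],[.5,99.5]);c=(lo+hi)/2
    print(n,len(p),'panel lat ends',lo.round(1),hi.round(1),'mid',c.round(1),'x',np.polyval(k,c).round(1),'yaw vs board',-k[0].round(4))
E
python3 m.py 2 -215
```

```text
3.325 [0.33021387 0.16965743 0.01244071] [3.14097762e+00 2.06096727e-03 3.03587026e+00] [ 0.61968916 -0.22872015 -0.08062299]
scene 294 panel lat ends -99.1 113.1 mid 7.0 x -212.5 yaw vs board 0.0443
side 639 panel lat ends -100.2 118.0 mid 8.9 x -217.3 yaw vs board 0.051
```

```bash
sed -i "s/im,d=take(n,t)/z=np.load(f'pics\/{t}.npz') if len(sys.argv)>3 else take(n,t);im,d=(z['im'],z['d']) if len(sys.argv)>3 else z/" m.py; python3 m.py 0 -215 x
python3 - <<'E'
from h import *
a=np.load('pics/s2.npz')['im'];b=np.load('pics/d2.npz')['im']
cv2.imwrite('pics/c2.png',np.hstack([cv2.resize(x[210:380,u:u+200],(400,340)) for x,u in((a,270),(b,190))])[:,:,::-1])
E
```

```text
3.425 [0.329946   0.16983259 0.01253249] [3.14083536e+00 2.07956463e-03 3.03596953e+00] [ 0.14086213  0.07341554 -0.0485261 ]
scene 529 panel lat ends -62.0 155.6 mid 46.8 x -220.3 yaw vs board -0.0816
side 663 panel lat ends -62.2 154.9 mid 46.4 x -224.2 yaw vs board -0.0755
```

View pics/c2.png

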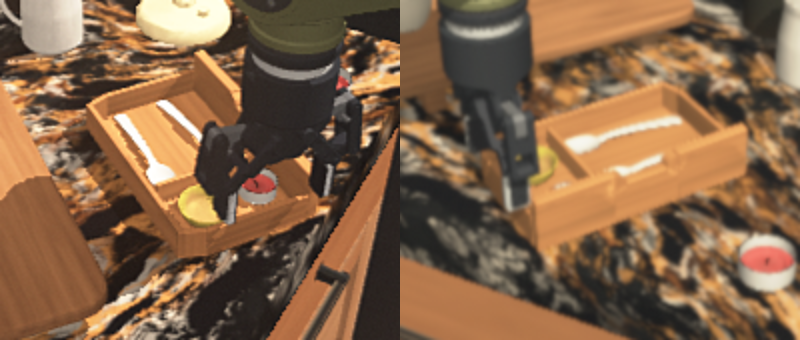

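Request:
{"name": "move_arm", "arguments": {
  "increments": "-6 0 0 0;1 16 0 0.01;4 0 0 0;4 -1 0 0;3 0 0 0"
}}

```text
time: 4.05
tool_pos: [0.3353, 0.1844, 0.0124]
tool_rot: [-3.142, 0.0, 3.045]
contact_force: [0.2, -1.0, -0.1]
grip_width: 0.998
grasp_force: 0.0
```

Request:
{"name": "move_arm", "arguments": {
  "increments": "2 0 0 0;2 0 0 0;2 0 0 0;1 0 0 0;0 0 0 0"
}}

```text
time: 4.68
tool_pos: [0.3421, 0.1847, 0.0123]
tool_rot: [3.142, -0.0, 3.046]
contact_force: [-0.8, -0.4, -0.7]
grip_width: 1.0
grasp_force: 0.0
```

```bash
python3 m.py 3 -215
```

```text
4.675 [0.34208336 0.18470302 0.01234324] [ 3.14157819e+00 -4.82128795e-06  3.04583528e+00] [-0.79949682 -0.40203744 -0.72846136]
scene 162 panel lat ends -98.3 119.1 mid 10.4 x -213.0 yaw vs board 0.0571
side 653 panel lat ends -99.9 118.1 mid 9.1 x -217.2 yaw vs board 0.0456
```

```bash
python3 - <<'E'
from h import *
a=np.load('pics/s3.npz')['im'];b=np.load('pics/d3.npz')['im']
cv2.imwrite('pics/c3.png',np.hstack([cv2.resize(x[210:380,u:u+200],(400,340),interpolation=cv2.INTER_CUBIC) for x,u in((a,270),(b,190))])[:,:,::-1])
E
```

```text
(no output)
```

View pics/c3.png

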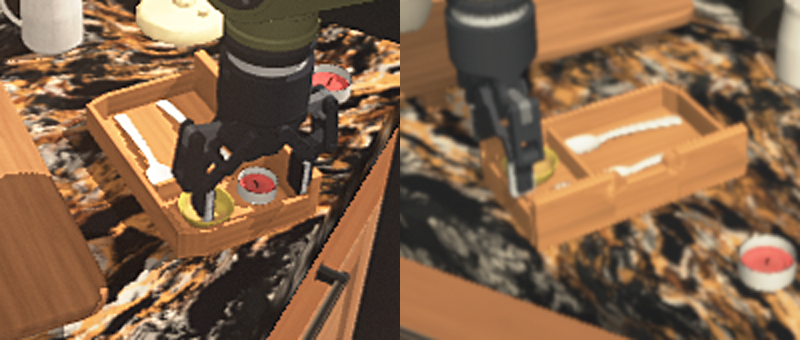

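The open fingertips sit higher than I reckoned and have passed over the side wall at crop (300,185). I'll lift straight up, back off, and redo the side push half-closed and lower.

Request:
{"name": "move_arm", "arguments": {
  "increments": "0 0 25 0;0 0 35 0;-15 3 0 0;-15 3 0 0;-5 0 0 0"
}}

```text
time: 5.4
tool_pos: [0.3049, 0.1904, 0.0707]
tool_rot: [-3.14, -0.002, 3.047]
contact_force: [0.2, -0.1, 0.1]
grip_width: 1.001
grasp_force: 0.0
```

Request:
{"name": "move_arm", "arguments": {
  "increments": "0 0 0 0;0 0 -25 0;0 0 -25 0;0 0 -15 0;0 0 0 0",
  "grip": 0
}}

```text
time: 6.02
tool_pos: [0.3057, 0.19, 0.0057]
tool_rot: [-3.14, -0.004, 3.046]
contact_force: [0.2, 0.1, -0.8]
grip_width: 0.5
grasp_force: 0.0
```

```bash
python3 m.py 4 -215; python3 - <<'E'
from h import *
# lowest gripper points near tcp
o=env.get_obs()['tool_pos']
for n,t in(('scene','s4'),('side','d4')):
    z=np.load(f'pics/{t}.npz');P=cloud(n,z['d']).reshape(-1,3);c=z['im'].reshape(-1,3).astype(int)
    m=(abs(P[:,0]-o[0])<.012)&(abs(P[:,1]-o[1])<.06)&(P[:,2]>.004)&(P[:,2]<.06)
    q=P[m];print(n,len(q))
    for a in range(-60,60,10):
        w=q[(q[:,1]-o[1]>=a/1e3)&(q[:,1]-o[1]<a/1e3+.01)]
        if len(w):print(a,len(w),w[:,2].min().round(3),end=' | ')
E
```

```text
6.025 [0.30572706 0.18998648 0.00574641] [-3.13957828 -0.0035436   3.04558134] [ 0.21370596  0.05655894 -0.78544276]
scene 197 panel lat ends -99.2 -14.3 mid -56.7 x -209.5 yaw vs board 0.0313
side 655 panel lat ends -99.8 118.3 mid 9.3 x -217.2 yaw vs board 0.0524
scene 226
-40 12 0.039 | -30 87 0.029 | 20 64 0.03 | 30 63 0.035 | side 232
-40 93 0.036 | -30 40 0.029 | 10 5 0.034 | 20 94 0.028 |
```

Request:
{"name": "move_arm", "arguments": {
  "increments": "0 0 0 0;0 0 0 0;0 0 0 0",
  "grip": -1
}}

```text
time: 6.5
tool_pos: [0.3074, 0.1908, 0.0077]
tool_rot: [3.141, 0.001, 3.046]
contact_force: [-0.7, -0.7, -0.5]
grip_width: -0.002
grasp_force: 0.0
```

```bash
python3 - <<'E'
from h import *
o=env.get_obs()['tool_pos'];print(o,env.get_obs()['grip_width'])
old={n:np.load(f'pics/{t}.npz')['d'] for n,t in(('scene','s0'),('side','d0'))}
for n,t in(('scene','s5'),('side','d5')):
    im,d=take(n,t);P=cloud(n,d).reshape(-1,3)
    new=(cloud(n,d)-cloud(n,old[n])); ch=(np.linalg.norm(new,axis=-1)>.015).ravel()
    m=ch&(abs(P[:,0]-o[0])<.03)&(abs(P[:,1]-o[1])<.06)&(P[:,2]>-.02)&(P[:,2]<.06)
    q=(P[m]-o)*1000;q[:,2]=P[m][:,2]*1000
    print(n,len(q))
    for a in range(-10,60,5):
        w=q[(q[:,2]>=a)&(q[:,2]<a+5)]
        if len(w):print('z',a,len(w),'dx',w[:,0].min().round(),w[:,0].max().round(),'dy',w[:,1].min().round(),w[:,1].max().round())
E
```

```text
[0.30737813 0.1908139  0.00774817] -0.002358832242737557
scene 530
z -10 6 dx 5.0 9.0 dy -59.0 -51.0
z -5 186 dx 4.0 30.0 dy -60.0 54.0
z 0 154 dx -28.0 30.0 dy -60.0 52.0
z 5 1 dx 29.0 29.0 dy -1.0 -1.0
z 15 5 dx 27.0 30.0 dy -57.0 -53.0
z 20 3 dx 29.0 30.0 dy -56.0 -52.0
z 30 8 dx -12.0 -6.0 dy -6.0 8.0
z 35 22 dx -13.0 6.0 dy -5.0 13.0
z 40 39 dx -12.0 8.0 dy -11.0 15.0
z 45 27 dx -12.0 7.0 dy -12.0 15.0
z 50 37 dx -12.0 8.0 dy -12.0 14.0
z 55 39 dx -12.0 4.0 dy -11.0 15.0
side 719
z -10 22 dx -1.0 10.0 dy -60.0 -36.0
z -5 387 dx -14.0 30.0 dy -59.0 35.0
z 0 53 dx 0.0 30.0 dy -60.0 24.0
z 5 12 dx 29.0 30.0 dy -60.0 -28.0
z 10 12 dx 29.0 30.0 dy -56.0 -33.0
z 15 9 dx 29.0 30.0 dy -58.0 -31.0
z 20 12 dx 29.0 30.0 dy -59.0 -19.0
z 25 15 dx -9.0 30.0 dy -57.0 -4.0
z 30 17 dx -12.0 30.0 dy -58.0 4.0
z 35 25 dx -13.0 10.0 dy -14.0 7.0
z 40 30 dx -12.0 9.0 dy -15.0 8.0
z 45 32 dx -13.0 9.0 dy -15.0 8.0
z 50 33 dx -12.0 9.0 dy -14.0 5.0
z 55 34 dx -12.0 9.0 dy -16.0 10.0
```

```bash
python3 - <<'E'
from h import *
cs=[]
o=env.get_obs()['tool_pos']
for n,t in(('scene','s5'),('side','d5')):
    p=camera_params(n);im=np.load(f'pics/{t}.npz')['im'].copy();K=np.array(p['intrinsics'])
    c=np.array(p['R'])@o+p['t'];u=K@c;u=(u[:2]/u[2]).round().astype(int);print(n,u)
    x0,y0=u-[50,55];cr=cv2.resize(im[y0:y0+100,x0:x0+100],(400,400),interpolation=cv2.INTER_CUBIC)
    cv2.drawMarker(cr,(202,222),(0,255,0),0,16,1);cs.append(cr)
cv2.imwrite('pics/c5.png',np.hstack(cs)[:,:,::-1])
E
```

```text
scene [401 340]
side [224 314]
```

View pics/c5.png

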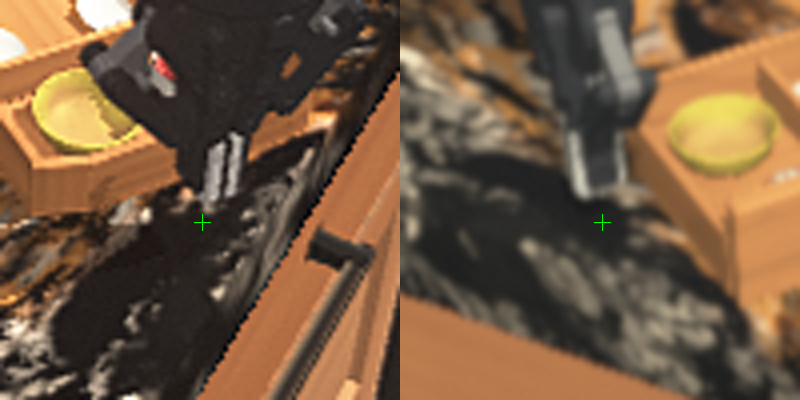

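The fingertips end at crop (222,205) in the left view and (595,195) in the right. That is about 20 mm above the reported TCP (green mark), so I'll go lower, watching the force.

Request:
{"name": "move_arm", "arguments": {
  "increments": "-4 0 0 0;0 0 -4 0;0 0 -4 0;0 0 -2 0;0 0 0 0",
  "grip": 0
}}

```text
time: 7.22
tool_pos: [0.3028, 0.1906, -0.003]
tool_rot: [-3.141, -0.001, 3.046]
contact_force: [0.2, 0.2, 0.0]
grip_width: 0.5
grasp_force: 0.0
```

Request:
{"name": "move_arm", "arguments": {
  "increments": "4 0 0 0;4 0 0 0;4 0 0 0;3 0 0 0;0 0 0 0"
}}

```text
time: 7.85
tool_pos: [0.3183, 0.1907, -0.0026]
tool_rot: [3.142, -0.0, 3.046]
contact_force: [0.6, 0.9, -0.5]
grip_width: 0.5
grasp_force: 0.0
```

```bash
python3 m.py 6 -215
```

```text
7.85 [ 0.31829857  0.19066697 -0.00260753] [ 3.14159258e+00 -3.90330057e-05  3.04551067e+00] [ 0.55685658  0.91574079 -0.45176287]
scene 164 panel lat ends -100.3 118.3 mid 9.0 x -212.5 yaw vs board 0.0451
side 648 panel lat ends -100.4 118.1 mid 8.8 x -217.3 yaw vs board 0.0517
```

Request:
{"name": "move_arm", "arguments": {
  "increments": "4 0 0 0;4 0 0 0;4 0 0 0;3 0 0 0;0 0 0 0"
}}

```text
time: 8.57
tool_pos: [0.3332, 0.1907, -0.0028]
tool_rot: [3.141, 0.0, 3.046]
contact_force: [-1.7, 1.4, 0.5]
grip_width: 0.501
grasp_force: 1.0
```

```bash
python3 m.py 7 -215
```

```text
8.575 [ 0.33320918  0.19073313 -0.00277516] [3.14147585e+00 4.74286161e-05 3.04564556e+00] [-1.6654256   1.42865271  0.49823179]
scene 112 panel lat ends -105.8 102.8 mid -1.5 x -213.1 yaw vs board 0.0364
side 641 panel lat ends -104.6 113.8 mid 4.6 x -218.4 yaw vs board 0.0378
```

Request:
{"name": "move_arm", "arguments": {
  "increments": "2 0 0 0;2 0 0 0;2 0 0 0;1 0 0 0;0 0 0 0"
}}

```text
time: 9.3
tool_pos: [0.3402, 0.1906, -0.0028]
tool_rot: [-3.141, 0.0, 3.046]
contact_force: [-2.8, 0.7, -0.6]
grip_width: 0.501
grasp_force: 1.1
```

```bash
python3 m.py 8 -215
```

```text
9.3 [ 0.34017445  0.19060261 -0.00275523] [-3.14148157e+00  2.48421234e-04  3.04575354e+00] [-2.77189624  0.74334612 -0.55276733]
scene 95 panel lat ends -111.2 107.7 mid -1.7 x -216.4 yaw vs board 0.0378
side 635 panel lat ends -110.1 108.0 mid -1.0 x -219.6 yaw vs board 0.0219
```

Request:
{"name": "move_arm", "arguments": {
  "increments": "-15 0 0 0;-5 0 40 0;0 0 50 -0.17;0 0 30 -0.17;30 -20 0 -0.17"
}}

```text
time: 10.02
tool_pos: [0.3516, 0.1719, 0.1211]
tool_rot: [3.134, 0.006, 2.534]
contact_force: [0.6, 0.3, 0.2]
grip_width: 0.497
grasp_force: 0.0
```

Request:
{"name": "move_arm", "arguments": {
  "increments": "30 -30 0 -0.17;30 -30 0 -0.17;40 -40 0 -0.17;0 0 0 -0.17;0 0 0 -0.17"
}}

```text
time: 10.65
tool_pos: [0.45, 0.07, 0.1174]
tool_rot: [3.141, 0.001, 1.679]
contact_force: [0.1, -0.1, -0.5]
grip_width: 0.497
grasp_force: 0.0
```

Request:
{"name": "move_arm", "arguments": {
  "increments": "0 0 -30 -0.17;0 0 0 -0.042;0 0 0 0"
}}

```text
time: 11.02
tool_pos: [0.4496, 0.0707, 0.0872]
tool_rot: [3.141, 0.0, 1.474]
contact_force: [-0.3, -0.6, 0.4]
grip_width: 0.501
grasp_force: 0.0
```

```bash
python3 m.py 9 -218; python3 - <<'E'
from h import *
a=np.load('pics/s9.npz')['im'];b=np.load('pics/d9.npz')['im']
cv2.imwrite('pics/c9.png',np.hstack([cv2.resize(x[190:390,u:u+200],(400,400)) for x,u in((a,240),(b,180))])[:,:,::-1])
E
```

```text
11.025 [0.4495589  0.07073587 0.08721085] [3.14118850e+00 2.85995645e-04 1.47444964e+00] [-0.33953744 -0.62782923  0.41564274]
scene 491 panel lat ends -108.4 108.2 mid -0.1 x -215.3 yaw vs board 0.0212
side 644 panel lat ends -109.6 108.1 mid -0.7 x -219.5 yaw vs board 0.0215
```

View pics/c9.png

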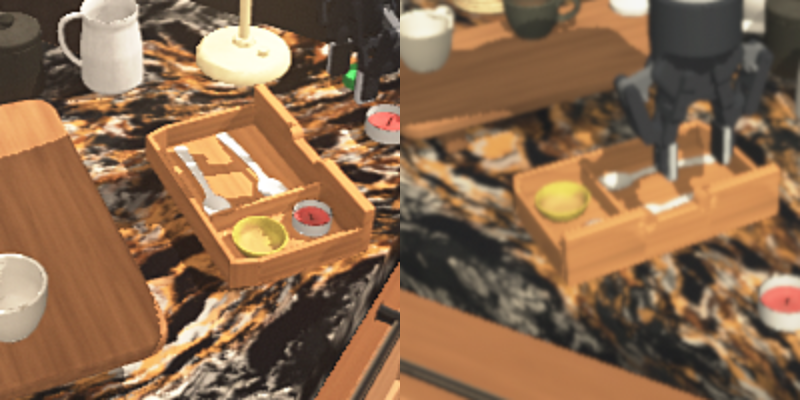

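Request:
{"name": "move_arm", "arguments": {
  "increments": "0 0 -30 0;0 0 -30 0;0 0 -20 0;0 0 -5 0;0 0 0 0"
}}

```text
time: 11.75
tool_pos: [0.4505, 0.0707, 0.0029]
tool_rot: [3.141, -0.0, 1.474]
contact_force: [1.1, -0.1, 0.6]
grip_width: 0.502
grasp_force: 0.0
```

The tray is square and centred with its contents in place: spoons at crop (205,180) and (250,165), bowl (258,237), small red tea light (312,217). Now the front push.

Request:
{"name": "move_arm", "arguments": {
  "increments": "1 8 0 0;1 7 0 0;0 5 0 0;1 5 0 0;0 5 0 0"
}}

```text
time: 12.38
tool_pos: [0.4533, 0.1006, 0.0027]
tool_rot: [3.141, 0.001, 1.474]
contact_force: [-1.0, -3.4, 2.4]
grip_width: 0.498
grasp_force: 2.2
```

Request:
{"name": "move_arm", "arguments": {
  "increments": "1 6 0 0;0 6 0 0;1 6 0 0;0 6 0 0;1 6 0 0"
}}

```text
time: 13.0
tool_pos: [0.4559, 0.1311, 0.0023]
tool_rot: [-3.141, 0.0, 1.474]
contact_force: [-0.4, -5.6, 2.9]
grip_width: 0.5
grasp_force: 2.4
```

```bash
python3 m.py 10 -185
```

```text
13.0 [0.4559305  0.13106938 0.00230099] [-3.14128875e+00  1.47095183e-04  1.47393442e+00] [-0.40816923 -5.57812689  2.92515857]
scene 493 panel lat ends -109.3 108.9 mid -0.2 x -176.2 yaw vs board 0.0005
side 455 panel lat ends -109.1 108.9 mid -0.1 x -180.0 yaw vs board -0.0017
```

Request:
{"name": "move_arm", "arguments": {
  "increments": "1 6 0 0;0 6 0 0;1 6 0 0;0 6 0 0;1 6 0 0"
}}

```text
time: 13.72
tool_pos: [0.4586, 0.1611, 0.002]
tool_rot: [-3.141, 0.0, 1.474]
contact_force: [-0.4, -2.4, -1.3]
grip_width: 0.496
grasp_force: 1.3
```

Request:
{"name": "move_arm", "arguments": {
  "increments": "1 6 0 0;0 6 0 0;1 6 0 0;0 6 0 0;1 6 0 0"
}}

```text
time: 14.35
tool_pos: [0.462, 0.1911, 0.0023]
tool_rot: [-3.141, 0.0, 1.474]
contact_force: [-0.4, -2.6, -1.1]
grip_width: 0.504
grasp_force: 1.2
```

```bash
python3 m.py 11 -118
```

```text
14.35 [0.4619514  0.19105594 0.00228088] [-3.14134280e+00  6.04482328e-05  1.47385968e+00] [-0.43700303 -2.64791933 -1.10511038]
scene 504 panel lat ends -110.1 108.5 mid -0.8 x -115.9 yaw vs board -0.0003
side 419 panel lat ends -110.7 108.1 mid -1.3 x -119.8 yaw vs board 0.0008
```

Request:
{"name": "move_arm", "arguments": {
  "increments": "0 5 0 0;1 5 0 0;0 5 0 0;0 5 0 0;1 5 0 0"
}}

```text
time: 15.08
tool_pos: [0.4641, 0.2159, 0.0026]
tool_rot: [-3.142, 0.0, 1.474]
contact_force: [-0.4, -4.9, 3.5]
grip_width: 0.502
grasp_force: 2.3
```

Request:
{"name": "move_arm", "arguments": {
  "increments": "0 5 0 0;1 5 0 0;0 5 0 0;0 5 0 0;1 5 0 0"
}}

```text
time: 15.7
tool_pos: [0.4659, 0.2409, 0.0023]
tool_rot: [-3.141, 0.0, 1.474]
contact_force: [-0.5, -4.6, 3.6]
grip_width: 0.5
grasp_force: 2.4
```

```bash
python3 m.py 12 -68
```

```text
15.7 [0.465862   0.24094289 0.00228319] [-3.14112062e+00  2.01444929e-04  1.47387535e+00] [-0.46241849 -4.63777711  3.55715997]
scene 505 panel lat ends -108.9 109.7 mid 0.4 x -66.3 yaw vs board 0.0002
side 397 panel lat ends -109.1 109.8 mid 0.3 x -69.9 yaw vs board -0.0018
```

Request:
{"name": "move_arm", "arguments": {
  "increments": "0 5 0 0;1 5 0 0;0 5 0 0;1 5 0 0;0 5 0 0"
}}

```text
time: 16.42
tool_pos: [0.4679, 0.2661, 0.0021]
tool_rot: [-3.141, -0.0, 1.474]
contact_force: [-0.4, -2.9, -0.8]
grip_width: 0.5
grasp_force: 1.4
```

Request:
{"name": "move_arm", "arguments": {
  "increments": "1 5 0 0;0 5 0 0;1 4 0 0;0 4 0 0;0 3 0 0"
}}

```text
time: 17.05
tool_pos: [0.47, 0.2869, 0.0022]
tool_rot: [-3.142, -0.0, 1.474]
contact_force: [0.0, -2.9, -1.5]
grip_width: 0.498
grasp_force: 1.1
```

```bash
python3 m.py 13 -22; python3 - <<'E'
from h import *
B=np.array([.4745,.3255]);xb=np.array([.0965,.9953]);yb=np.array([-.9953,.0965])
for n,t in(('scene','s13'),('side','d13')):
    P=cloud(n,np.load(f'pics/{t}.npz')['d']).reshape(-1,3);L=np.c_[(P[:,:2]-B)@xb,(P[:,:2]-B)@yb,P[:,2]]*1000
    for y in(-95,-75,75,95):
        w=L[(abs(L[:,1]-y)<4)&(L[:,0]>-40)&(L[:,0]<25)&(L[:,2]>-5)&(L[:,2]<65)];w=w[np.argsort(w[:,0])]
        print(n,y,[(int(round(a)),int(round(b))) for a,b in w[::max(1,len(w)//14),[0,2]]])
E
```

```text
17.05 [0.47001162 0.28692886 0.00221852] [-3.14154442e+00 -3.36030213e-05  1.47377139e+00] [ 0.01887835 -2.86744891 -1.49448513]
scene 517 panel lat ends -108.4 110.2 mid 0.9 x -20.3 yaw vs board 0.0005
side 375 panel lat ends -107.3 110.1 mid 1.4 x -24.3 yaw vs board -0.0011
scene -95 [(-27, 53), (-23, 54), (-20, 53), (-17, 40), (-16, 22), (-16, 31), (-15, 7), (-15, 11), (-14, 6), (6, 56), (10, 57), (14, 56), (16, 57), (19, 56), (23, 56)]
scene -75 [(-26, 55), (-23, 54), (-19, 55), (-16, 24), (-16, 44), (-16, 48), (-16, 33), (-15, 28), (2, 55), (5, 56), (8, 55), (12, 56), (16, 58), (20, 55), (22, 54)]
scene 75 [(-26, 54), (-23, 53), (-20, 55), (-17, 52), (-16, 27), (-16, 43), (-15, 26), (-15, 47), (2, 53), (6, 56), (9, 56), (11, 55), (14, 55), (17, 55), (20, 55), (23, 55)]
scene 95 [(-39, 0), (-36, 1), (-26, 53), (-22, 53), (-19, 54), (-17, 54), (-16, 33), (-16, 42), (-15, 37), (5, 56), (9, 57), (13, 55), (16, 56), (18, 55), (21, 55), (24, 55)]
side -95 [(-40, -1), (-30, 1), (-28, 53), (-27, 22), (-27, 6), (-26, 22), (-26, 50), (-25, 22), (-25, 54), (-23, 38), (-22, 12), (0, 53), (2, 44), (4, 48), (8, 56), (16, 53)]
side -75 [(-39, -3), (-33, -1), (-29, 29), (-28, 29), (-27, 43), (-27, 32), (-27, 31), (-27, 30), (-26, 33), (-26, 14), (-26, 47), (-25, 42), (-24, 4), (-24, 40), (-23, 51), (-17, 52)]
side 75 [(-40, -1), (-30, 13), (-28, 20), (-28, 4), (-27, 54), (-27, 49), (-26, 30), (-26, 43), (-25, 27), (-23, 42), (-20, 51), (2, 55), (4, 47), (9, 55), (20, 54)]
side 95 [(-39, -1), (-31, 32), (-29, -3), (-28, 51), (-27, 3), (-26, 27), (-26, 2), (-25, 42), (-25, 23), (-24, 24), (-17, 51), (1, 54), (3, 52), (11, 56), (20, 56)]
```

Request:
{"name": "move_arm", "arguments": {
  "increments": "1 3 0 0;0 3 0 0;0 3 0 0;0 2 0 0;0 2 0 0"
}}

```text
time: 17.77
tool_pos: [0.4712, 0.2998, 0.0024]
tool_rot: [3.141, 0.0, 1.474]
contact_force: [-0.5, -3.2, 1.1]
grip_width: 0.5
grasp_force: 1.6
```

Request:
{"name": "move_arm", "arguments": {
  "increments": "0 1 0 0;0 1 0 0;0 0 0 0"
}}

```text
time: 18.15
tool_pos: [0.4711, 0.3018, 0.0024]
tool_rot: [3.141, -0.0, 1.474]
contact_force: [0.4, -3.0, 1.3]
grip_width: 0.498
grasp_force: 1.4
```

Request:
{"name": "move_arm", "arguments": {
  "increments": "0 1 0 0;0 0 0 0"
}}

```text
time: 18.4
tool_pos: [0.4711, 0.3027, 0.0024]
tool_rot: [3.141, -0.0, 1.474]
contact_force: [0.1, -3.1, 1.1]
grip_width: 0.498
grasp_force: 1.7
```

```bash
python3 m.py 14 -8
```

```text
18.4 [0.47113318 0.30274357 0.00243429] [ 3.14144312e+00 -1.06868776e-04  1.47380231e+00] [ 0.13641475 -3.07337174  1.0724644 ]
scene 1083 panel lat ends -159.4 162.7 mid 1.6 x 2.0 yaw vs board -0.0032
side 987 panel lat ends -161.7 163.8 mid 1.0 x -0.4 yaw vs board -0.0011
```

Request:
{"name": "move_arm", "arguments": {
  "increments": "0 1 0 0;0 0 0 0"
}}

```text
time: 18.75
tool_pos: [0.4711, 0.3038, 0.0024]
tool_rot: [3.141, -0.0, 1.474]
contact_force: [-0.5, -2.9, 1.7]
grip_width: 0.497
grasp_force: 1.8
```

Request:
{"name": "move_arm", "arguments": {
  "increments": "0 1 0 0;0 0 0 0"
}}

```text
time: 19.0
tool_pos: [0.4711, 0.304, 0.0024]
tool_rot: [3.142, 0.001, 1.474]
contact_force: [1.1, -6.5, 2.5]
grip_width: 0.5
grasp_force: 3.3
```

Request:
{"name": "move_arm", "arguments": {
  "increments": "0 1 0 0;0 0 0 0"
}}

```text
time: 19.25
tool_pos: [0.4711, 0.304, 0.0025]
tool_rot: [-3.141, 0.004, 1.474]
contact_force: [0.3, -11.4, 5.5]
grip_width: 0.498
grasp_force: 5.3
```

The force rises while the tool stays put, so the tray is home. I'll back away and check.

Request:
{"name": "move_arm", "arguments": {
  "increments": "0 -5 0 0;-2 -20 0 0;-3 -30 0 0;0 -20 30 0;0 0 50 0"
}}

```text
time: 19.88
tool_pos: [0.4635, 0.2282, 0.0804]
tool_rot: [-3.136, 0.002, 1.472]
contact_force: [0.4, 0.9, -0.2]
grip_width: 0.501
grasp_force: 0.0
```

```bash
python3 - <<'E'
from h import *
a,_=take('scene','s15');b,_=take('side','d15')
cv2.imwrite('pics/c15.png',np.hstack([cv2.resize(x[150:400,u:u+200],(400,500)) for x,u in((a,160),(b,160))])[:,:,::-1])
print(env.get_obs()['tool_pos'],env.get_obs()['contact_force'])
E
```

```text
[0.46993741 0.23137753 0.08844519] [-0.05242083 -0.40470924  0.69782561]
```

View pics/c15.png

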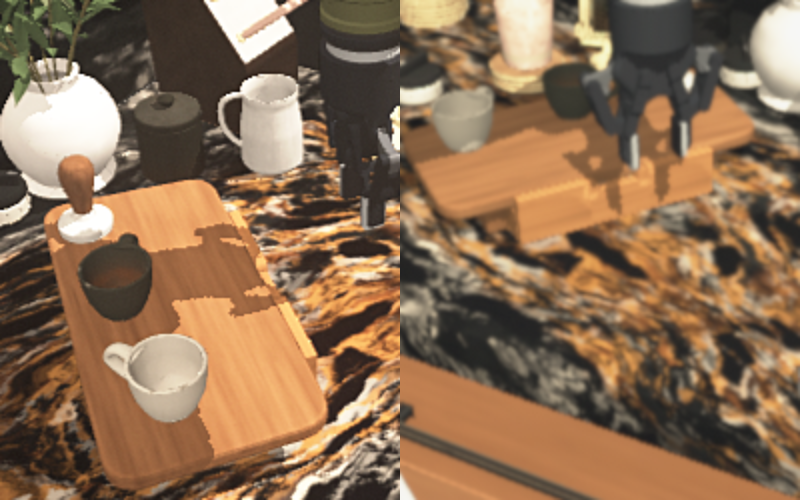

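The panel sits flush along the slab edge, from (235,215) to (310,355) in the left crop. The cups, tamper and pitcher have not moved, and the gripper is clear.

```bash
python3 -c "
from workcell import env
print(env.finish_job())"
```

```text
the job is handed in; nothing more can be done
None
```

The tray is home between the feet with its front panel flush and square against the board's edge, the cups, tamper and pitcher look undisturbed, and the job is handed in; it returned no verdict, and the spoons, bowl and tea light, last seen in place before the final push, are now under the board and out of view.

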